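# Raise the poster clip to its second stop and hold it

## Task

Set the telescopic poster stand on the desk to full height for the next poster: press the round release button on its side housing fully down (it stays down), then take the plastic clip on top of the mast, gripping it lightly (about 30 newtons at most) because the plastic cracks, and pull it straight up past the first stop until it is all the way out at the second stop. Finish while still holding it there, because it drops back if let go, and leave the other things on the desk where they are.

Things in the scene. Friction and masses are not known exactly. Their poses are not given: they have to be found in the camera images.
- stand_foot (a point): telescopic poster stand, fixed to the desk: dark foot plate 120 x 100 x 10 mm, upright tube 28 mm across, dark collar 38 mm across ending 125 mm above the desk. The point is the centre of the foot's underside, on the mast's axis. z is up; x points from the mast towards the release housing, a dark block 26 mm wide and 125 mm high that juts 81 mm out from the mast's axis; y is along the clip's 60 mm length.
- release_top (a point): centre of the top face of the grey round release button, 20 mm across, on top of the release housing, 65 mm from the mast's axis along the stand's x, 140 mm above the desk when up. Pressed straight down; the point moves with the button.
- release (a joint): travel of the release button, m: 0 up (mast locked), 0.006 fully down. It takes about 3 to 4 N and stays down by itself when let go; the mast is free from about 0.004.
- jaws_mid (a point): centre of the clip on top of the mast: an upright grey plastic bar, 16 mm thick (along x, the way to grip it), 60 mm long (along y), 36 mm high; same axes as stand_foot. It starts with this point 163 mm above the desk, its underside 20 mm above the collar and 5 mm above the button's top. Mast and clip slide straight up and down only and do not turn. Thin plastic: it cracks if squeezed with more than 50 N from each side; keep to a grip of 30 N or less.
- mast (a joint): height of mast and clip above home, m: 0 fully in, first stop at about 0.045 (a spring catch that gives way to a pull of about 10 N), second stop at 0.09 (hard end of travel). The rest of the way takes 2 to 5 N (weight 170 to 340 g). Let go above the first stop, it drops back to that stop or all the way home; it does not stay at the second by itself.
- tape_mid (a point): bystander, to be left alone: ring-shaped cardboard tape roll, 84 mm across, 22 mm high, lying flat; the point is its centre
- loupe_mid (a point): bystander, to be left alone: black loupe, 42 mm across, 42 mm high; the point is its centre
- stamp_mid (a point): bystander, to be left alone: small turned wooden stamp, 36 mm across, 66 mm high, standing; the point is its centre
- cards_mid (a point): bystander, to be left alone: bundle of paper cards, 56 x 86 x 20 mm; the point is its centre
- mug_mid (a point): bystander, to be left alone: white mug, 80 mm across, 92 mm high; the point is its centre
- stapler_mid (a point): bystander, to be left alone: desk stapler, 125 x 34 x 45 mm; the point is its centre
There are look-alikes about, which are no part of the job. Leave any turquoise look-alike of the part that bears stand_foot alone.

How it is judged (in metres and radians):
On the way, in this order (a step that is already met when the one before it is completed fails the run):
1. the release button is pressed down while the mast is still home (value of joint release above 0.0045 m and value of joint mast below 0.005 m), for 0.1 s.
2. the gripped clip is pulled past the first stop (value of joint mast above 0.055 m and contact force between the fingers and mast above 1 N), for 0.05 s.
At the end, for the whole second after the job is handed in: the release button is down (over 4.5 mm), the mast is out at its second stop (mast over 0.086) and still (under 10 mm/s), and the fingers are holding the clip there (more than 1 N of contact) (value of joint release above 0.0045 m and value of joint mast above 0.086 m and velocity of joint mast between -0.01 and 0.01 m/s and contact force between the fingers and mast above 1 N); the arm keeps its last pose, push and grip.
It fails at once if the clip is squeezed with more than 50 N from each side (100 N contact force in all) (contact force between the fingers and mast above 100 N).
It fails at once if the mast is forced up with the release button not pressed (value of joint mast above 0.012 m and value of joint release below 0.002 m).
It fails at once if a bystander is moved more than 30 mm (distance of any of tape_mid, loupe_mid, stamp_mid, cards_mid, mug_mid, stapler_mid from where it was at the start of the episode above 0.03 m).
It also fails if it takes over 48 s, if anything falls off the work surface, if the arm or the gripper's body presses on something with over 40 N, if the wrist force passes 120 N, or if a joint passes its speed limit or range.

## Robot

A 6-joint arm with a two-finger parallel gripper is mounted at the origin on the work surface. World frame = base frame: x ahead of the robot, y to its left, z up, the work surface at z = 0. Lengths are in mm, angles in rad, forces in N, time in s.
With the tool pointing down it reaches from about 350 to 975 mm from the base axis. Payload 7.1 kg.
Tool frame: the origin (TCP) lies midway between the tips of the shut fingers; the grasp point (between the pads) lies 19 mm behind it; z points along the fingers, y is the line along which they close (so a half turn about z gives the same grasp; the last joint's range is limited). The gripper opens to 88 mm and grips with 3 to 60 N. Pads are 20 mm wide; open, the fingers measure 115 mm over their backs; the gripper's body (75 mm by 178 mm) begins 61 mm behind the grasp point.
Start: joints at [-1.346, 0.423, 1.63, -0, 1.089, -0.019], TCP at [150.889, -606.496, 222.675] pointing down, gripper open.
Joint ranges: [-3, 3], [-0.9, 2.11], [0.09, 2.58], [-1.31, 4.45], [0.11, 2.69], [-2.54, 2.54]. Speed limits (rad/s): [2.39, 2.39, 3.01, 3.14, 3.14, 3.14].

## Interface

Orientations are given as a rotation vector (axis times angle).
In Python, from workcell import ctrl gives the robot as it stands. The module is installed in compiled form; this text tells all that it offers.
- The arm moves only by the tool servo_tool, never from a script. Its argument "increments" is a list of rows, each a list of 7 numbers: the shift along the world's x, y, z in cm, then the turn, a rotation vector about the world's x, y, z in degrees, then the opening, from -1 (shut) to 1 (fully open). A call has 1 to 20 rows; each row is the pose to reach, as a shift and turn from the pose commanded when the call began; what a row does not reach only later rows make up. A row lasts 1/12 s, in which the tool goes at most 41.7 mm and 7.16 degrees, less where a joint would pass 70% of its speed; a pose out of reach is approached as far as the arm can. A call with a gripper value outside its range is refused whole. The fingers move at their own pace and stop on an object; the grip force is fixed at half the most. Time passes only in rows, so rows that repeat a pose let the fingers close. It gives the time, the measured TCP pose, the force, the opening and the grip force at its end, in the units of the state.
- ctrl.get_obs(): the state, without advancing time (a new reading comes with each control period).
- ctrl.get_image(name): name is "scene" or "top" or "wrist"; returns a dict with "image" (400x640x3 uint8, red, green, blue), "fx", "fy", "cx", "cy" (pixels), "extrinsics" (4x4, takes a point from camera to world coordinates); the wrist camera has in their place "tool_from_camera" (4x4, takes a point from camera to tool coordinates, whose origin is the TCP and whose axes are the flange's). Camera axes: x right, y up, looking along -z (the intrinsics and any distortion apply to the point x, -y, -z); pixel columns grow to the right and rows downward; lengths in mm; the calibration is good to about 2 mm. A picture is of the moment at which its call begins: read the wrist's pose just before it. There is no depth.
- ctrl.close_job(): hands the job in; it is judged then, once.
The state is a dict: "t": time; "qpos": joint angles; "qvel": joint speeds; "joint_torque": joint torques, N m; "ee_pos": TCP position; "orientation": TCP orientation; "ft_force": force on the tool from outside, world axes, zero at the start; "moment": the same for the moment, N m; "width": finger opening in mm; "grasp_force": force on a finger pad.
Only numpy, scipy, OpenCV 4.12 (cv2) and the standard library are available. Lean on these libraries where they do the work, as an engineer would, in place of code of your own. Each camera call takes 0.05 s, during which the arm holds its last target. There are 200 camera calls.

## Working session

There is one attempt and no reset: what is moved stays moved. The work goes in short steps, Python scripts to look and compute and a tool call to move; the robot and the scene stay as the last step left them, time stands still between calls to the robot, and variables do not carry over. Pictures are saved under pics/ and viewed, at most 10 in all, crops included, and the job is handed in when it is done.

Besides the shell and the picture viewer there is one more tool, called after "Call:" as a command line: name --pt "numbers of a row" for each row, then --argument value for the rest. servo_tool: Moves the arm, as the interface text tells. Its arguments: {"type":"object","properties":{"increments":{"type":"array","items":{"type":"array","items":{"type":"number"}}}},"required":["increments"]}

```bash
mkdir -p pics
cat > h.py <<'E'
import numpy as np,cv2,pickle
from workcell import ctrl
def snap(n,f):
    o=ctrl.get_obs(); d=ctrl.get_image(n); d['obs']=o
    pickle.dump(d,open(f'pics/{f}.pkl','wb')); cv2.imwrite(f'pics/{f}.png',d['image'][...,::-1]); return d
def load(f): return pickle.load(open(f'pics/{f}.pkl','rb'))
def ray(d,u,v):
    r=np.array([(u-d['cx'])/d['fx'],-(v-d['cy'])/d['fy'],-1.]); E=d['extrinsics']; return E[:3,3],E[:3,:3]@r
def atz(d,u,v,z):
    o,r=ray(d,u,v); return o+r*(z-o[2])/r[2]
def proj(d,P):
    E=np.linalg.inv(d['extrinsics']); p=E[:3,:3]@np.array(P,float)+E[:3,3]
    return d['cx']+d['fx']*p[0]/-p[2], d['cy']-d['fy']*p[1]/-p[2]
E
python3 -c "
from h import *
for n in('scene','top'):
  d=snap(n,n+'0'); print(n,d.keys(),d['fx'],d['cx'],d['cy'],d['extrinsics'].round(2).tolist())
print(ctrl.get_obs())"
```

```text
scene dict_keys(['image', 'fx', 'fy', 'cx', 'cy', 'extrinsics', 'obs']) 422.3619641903085 324.73077885594836 200.15993588823358 [[0.72, -0.56, 0.42, 1032.6], [0.7, 0.56, -0.44, -498.6], [0.01, 0.61, 0.79, 1027.27], [0.0, 0.0, 0.0, 1.0]]
top dict_keys(['image', 'fx', 'fy', 'cx', 'cy', 'extrinsics', 'obs']) 395.23629042268686 315.0276209814655 194.61839163282988 [[-0.02, 0.99, -0.15, 357.6], [-1.0, -0.02, -0.01, 13.37], [-0.01, 0.15, 0.99, 1359.43], [0.0, 0.0, 0.0, 1.0]]
{'t': 0.1, 'qpos': array([-1.34601122e+00,  4.23734420e-01,  1.63056292e+00, -9.10851162e-06,
        1.08858365e+00, -1.90008613e-02]), 'qvel': array([ 0.00106735, -0.0017886 , -0.00263304, -0.00019492, -0.0012847 ,
        0.00068324]), 'joint_torque': array([-8.10990605e-04, -5.45611739e+01, -2.74325109e+01,  6.44671940e-02,
        1.88385614e-02, -2.10155110e-05]), 'ee_pos': array([ 150.7790988 , -606.05738836,  222.01805809]), 'orientation': array([-3.11701079e+00, -3.81841400e-01,  2.20372657e-04]), 'ft_force': array([-0.25376747, -0.54527227,  0.61212264]), 'moment': array([0.04571102, 0.00670529, 0.02769387]), 'grasp_force': 0.0, 'width': 87.73268131360099}
```

View pics/scene0.png

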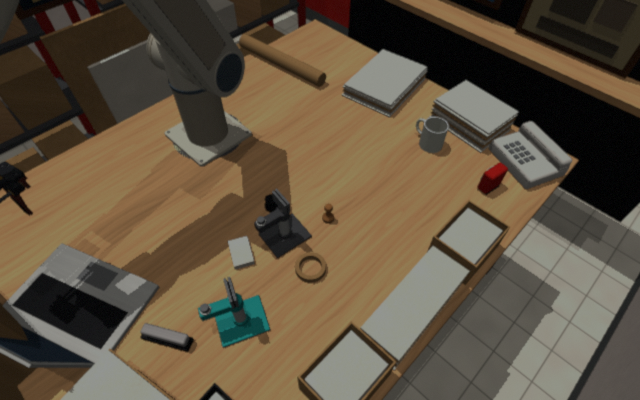

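View pics/top0.png

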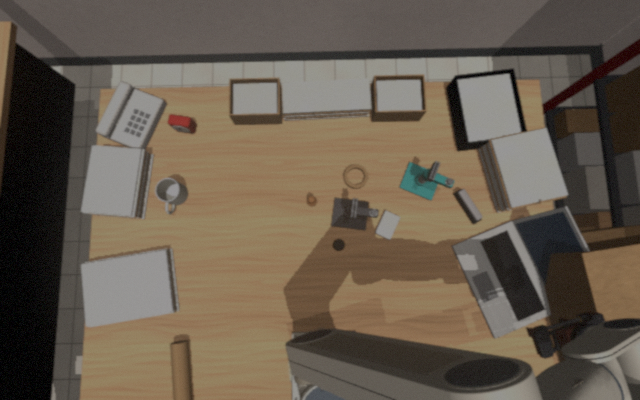

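Candidates for the stand are the dark one (scene 282,225; top 352,212) and the turquoise look-alike (scene 238,315; top 425,180). I choose the dark one. The loupe (top 338,245), cards (387,225), tape (354,177) and stamp (311,200) are its neighbours. Next is one close crop to check it.

```bash
python3 -c "
from h import *
a=load('scene0')['image'][175:265,235:335];b=load('top0')['image'][187:257,320:400]
a=cv2.resize(a,(400,360),interpolation=3);b=cv2.resize(b,(400,350),interpolation=3)
b=cv2.copyMakeBorder(b,0,10,0,0,0)
im=np.clip(np.hstack([a,b])*1.8,0,255).astype('uint8');cv2.imwrite('pics/crop1.png',im[...,::-1])
d=load('top0');print(atz(d,352,212,0), atz(d,338,245,40),atz(d,387,225,20))"
```

```text
[ 502.21251899 -105.59554837    0.        ] [389.18128307 -52.0479544   40.        ] [ 453.44247953 -220.640809     20.        ]
```

View pics/crop1.png

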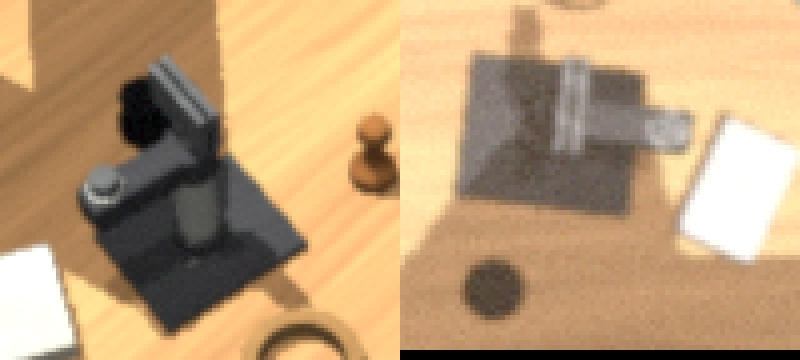

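The crop shows the dark stand with its grey button (scene 260,220; top 373,213) and clip (scene 281,197; top 354,208). Next I fit its planar pose from both views.

```bash
python3 -c "
from h import *
from scipy.optimize import least_squares
S,T=load('scene0'),load('top0')
s=lambda u,v:(235+u/4-.4,175+v/4-.4); t=lambda u,v:(320+(u-400)/5-.4,187+v/5-.4)
obs=[(T,(-60,50,10),t(471,52)),(T,(60,50,10),t(645,72)),(T,(60,-50,10),t(630,214)),(T,(-60,-50,10),t(458,197)),
(T,(0,0,181),t(571,105)),(T,(65,0,140),t(665,130)),(S,(65,0,140),s(102,180)),(S,(0,0,181),s(185,90)),(S,(-60,50,10),s(307,245)),(S,(60,50,10),s(168,333))]
# s: pick foot-corner signs by trial
def f(p,k=obs):
  c,sn=np.cos(p[2]),np.sin(p[2]);r=[]
  for d,P,uv in k:
    w=(p[0]+c*P[0]-sn*P[1],p[1]+sn*P[0]+c*P[1],P[2]); r+=list(np.subtract(proj(d,w),uv))
  return np.array(r)
for k in(obs,obs[:6],obs[6:8]):
  r=least_squares(f,[500,-105,-1.6],kwargs=dict(k=k),loss='soft_l1'); print(r.x,r.fun.reshape(-1,2).round(1).tolist() )
"
```

```text
[498.04067899 -96.66663992  -1.70978994] [[0.1, -0.4], [-0.0, -0.4], [0.1, 0.1], [-0.6, -0.6], [0.3, -0.7], [1.2, -1.6], [-0.2, -0.8], [-1.0, -0.3], [0.1, -1.3], [-0.1, -1.0]]
[496.16661301 -96.02358774  -1.70915607] [[-0.1, 0.1], [-0.2, 0.2], [-0.1, 0.7], [-0.7, -0.1], [0.1, -0.0], [1.1, -1.0]]
[500.75126787 -96.84592509  -1.71775318] [[0.3, -0.3], [-0.3, 0.3]]
```

```bash
python3 -c "
from h import *
from scipy.spatial.transform import Rotation as R
o=ctrl.get_obs();M=R.from_rotvec(o['orientation']).as_matrix();print(M.round(3).tolist())
sx=np.array([np.cos(-1.71),np.sin(-1.71)]); a=np.degrees(np.arctan2(sx[1],sx[0])-np.arctan2(M[1,1],M[0,1]));print('turn',a,(a+90)%180-90)
d=snap('wrist','w0');print(d['tool_from_camera'].round(3).tolist(),d['fx'],d['cx'],d['cy'],d.keys())
c=np.array([498,-96.5]);b=c+65*sx;print('move to button',b-o['ee_pos'][:2],'clip',c-o['ee_pos'][:2],b)"
```

```text
[[0.97, 0.241, -0.0], [0.241, -0.97, 0.001], [0.0, -0.001, -1.0]]
turn -21.94393297837704 -21.943932978377035
[[0.001, 0.966, 0.258, 71.365], [1.0, -0.001, -0.001, 0.151], [-0.001, 0.258, -0.966, -161.123], [0.0, 0.0, 0.0, 1.0]] 313.71146869973506 316.34538113128804 202.4647884159381 dict_keys(['image', 'fx', 'fy', 'cx', 'cy', 'tool_from_camera', 'obs'])
move to button [338.20185642 445.18614609] clip [347.2209012  509.55738836] [ 488.98095523 -160.87124227]
```

Call:
servo_tool --pt "2 3 4 0 0 -2 0" --pt "5 7 4 0 0 -4 0" --pt "8 11 4 0 0 -6 0" --pt "11 15 4 0 0 -8 0" --pt "14 19.5 4 0 0 -10 0" --pt "17 24 4 0 0 -12 0" --pt "19.5 27.5 4 0 0 -14 -1" --pt "22 31 4 0 0 -16 -1" --pt "24.5 34.5 4 0 0 -18 -1" --pt "27 37.5 4 0 0 -20 -1" --pt "29 40.5 4 0 0 -21 -1" --pt "31 43 4 0 0 -22 -1" --pt "33 46 4 0 0 -22 -1" --pt "34.2 47.6 4 0 0 -22 -1" --pt "34.2 47.6 4 0 0 -22 -1" --pt "34.2 47.6 4 0 0 -22 -1" --pt "34.2 47.6 4 0 0 -22 -1" --pt "34.2 47.6 4 0 0 -22 -1"

```text
t: 1.65
ee_pos: [492.2, -131.0, 262.4]
orientation: [3.134, -0.22, -0.001]
ft_force: [-0.4, -0.2, 0.6]
width: 0.4
grasp_force: 0.0
```

```bash
cat >> h.py <<'E'
from scipy.spatial.transform import Rotation as R
def wsnap(f):
    d=snap('wrist',f); o=d['obs']; M=np.eye(4); M[:3,:3]=R.from_rotvec(o['orientation']).as_matrix(); M[:3,3]=o['ee_pos']
    d['extrinsics']=M@d['tool_from_camera']; pickle.dump(d,open(f'pics/{f}.pkl','wb')); return d
E
python3 -c "
from h import *
d=wsnap('w1');o=d['obs'];print(o['t'],o['ee_pos'],o['orientation'],o['qvel'].round(3),o['width'],o['ft_force'])
sx=np.array([np.cos(-1.71),np.sin(-1.71)]);c=np.array([498,-96.5])
print(proj(d,[*c,181]),proj(d,[*(c+65*sx),140]))"
```

```text
1.65 [ 492.16451438 -130.96260189  262.38152575] [ 3.13373227e+00 -2.19997612e-01 -1.48964063e-03] [-0.021 -0.006  0.002  0.001  0.001  0.003] 0.43731964548132335 [-0.3883185  -0.15976945  0.55886534]
(np.float64(272.89406423153724), np.float64(209.26715008852005)) (np.float64(348.5748333224406), np.float64(196.9461211427999))
```

View pics/w1.png

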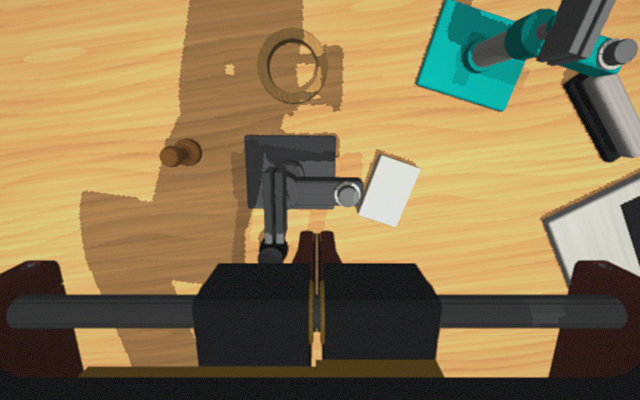

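The wrist view shows the button at (347,193), against a prediction of (348.6,197). The clip's top bar is at about (275,170–240), with the loupe just below it at (272,250). I take a close crop to refine.

```bash
python3 -c "
from h import *
a=load('w1')['image'][125:265,240:380]
cv2.imwrite('pics/crop2.png',np.clip(cv2.resize(a,(560,560),interpolation=3)*1.8,0,255).astype('uint8')[...,::-1])"
```

```text
(no output)
```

View pics/crop2.png

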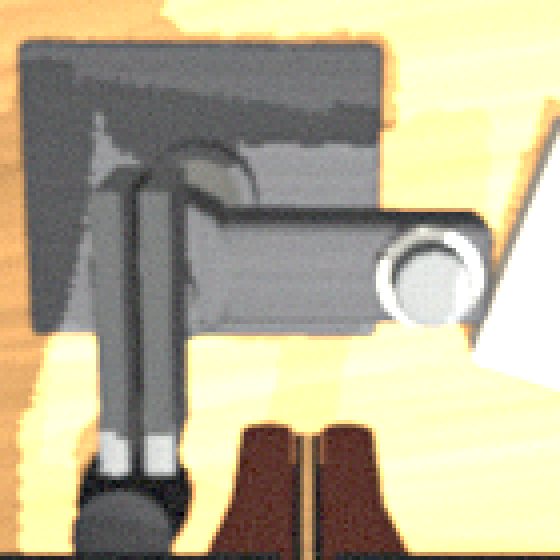

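```bash
python3 -c "
from h import *
d=load('w1');o=d['obs']
q=lambda u,v:(240+u/4-.4,125+v/4-.4)
c=atz(d,*q(138,331),181);b=atz(d,*q(430,282),140);e1=atz(d,*q(136,188),181);e2=atz(d,*q(139,474),181)
print('clip',c,'button',b,'b-c',b-c,np.linalg.norm((b-c)[:2]),np.arctan2(*(b-c)[1::-1]),'ends',e1,e2,np.arctan2(*(e1-e2)[1::-1])-np.pi/2)
F=[atz(d,*q(*p),10) for p in((20,42),(384,42),(382,330),(32,332))];print(np.mean(F,0),np.arctan2(*(F[1]-F[0])[1::-1]))
print('tcp',proj(d,o['ee_pos']))"
```

```text
clip [499.44518095 -97.73841077 181.        ] button [ 490.92893054 -159.71240875  140.        ] b-c [ -8.51625041 -61.97399798 -41.        ] 62.55639812769465 -1.7073575459404857 ends [ 528.04145378 -102.36958554  181.        ] [469.0719928  -92.60969376 181.        ] -1.7348170162733951
[499.27924558 -97.75563616  10.        ] -1.710062036130445
tcp (np.float64(316.44354675621315), np.float64(251.948358566035))
```

Call:
servo_tool --pt "-0.2 -2 -3 0 0 0 -1" --pt "-0.2 -3 -6 0 0 0 -1" --pt "-0.2 -3 -9 0 0 0 -1" --pt "-0.2 -3 -11.2 0 0 0 -1" --pt "-0.2 -3 -11.7 0 0 0 -1" --pt "-0.2 -3 -12 0 0 0 -1" --pt "-0.2 -3 -12.2 0 0 0 -1" --pt "-0.2 -3 -12.4 0 0 0 -1" --pt "-0.2 -3 -12.6 0 0 0 -1" --pt "-0.2 -3 -12.8 0 0 0 -1" --pt "-0.2 -3 -12.8 0 0 0 -1" --pt "-0.2 -3 -12.8 0 0 0 -1"

```text
t: 2.7
ee_pos: [491.7, -160.8, 135.4]
orientation: [3.133, -0.22, 0.003]
ft_force: [0.4, -2.5, 2.6]
width: 0.6
grasp_force: 1.6
```

Call:
servo_tool --pt "0 0 -0.1 0 0 0 -1" --pt "0 0 -0.2 0 0 0 -1" --pt "0 0 -0.3 0 0 0 -1" --pt "0 0 -0.3 0 0 0 -1" --pt "0 0 -0.3 0 0 0 -1" --pt "0 0 -0.3 0 0 0 -1"

```text
t: 3.2
ee_pos: [492.0, -161.2, 133.9]
orientation: [3.133, -0.219, 0.004]
ft_force: [-4.6, -1.8, 22.5]
width: 0.5
grasp_force: 11.4
```

Call:
servo_tool --pt "0 0 3 0 0 0 -1" --pt "0 0 6 0 0 0 -0.5" --pt "0 0 8.5 0 0 0 0" --pt "0.2 2 8.5 0 0 0 0" --pt "0.5 4.5 8.5 0 0 0 0" --pt "0.8 6.35 8.5 0 0 0 0" --pt "0.8 6.35 8.5 0 0 0 0" --pt "0.8 6.35 8.5 0 0 0 0" --pt "0.8 6.35 8.5 0 0 0 0"

```text
t: 3.95
ee_pos: [498.6, -97.2, 216.4]
orientation: [-3.134, 0.219, 0.001]
ft_force: [-1.0, -0.4, 0.4]
width: 43.4
grasp_force: 0.0
```

```bash
python3 -c "
from h import *
d=wsnap('w2');o=d['obs'];print(o['t'],o['ee_pos'],o['width'],o['ft_force'])
cv2.imwrite('pics/w2.png',np.clip(d['image']*1.6,0,255).astype('uint8')[...,::-1])"
```

```text
3.95 [498.64503517 -97.17109045 216.38712407] 43.35350256491672 [-1.02310921 -0.35945157  0.39189461]
```

View pics/w2.png

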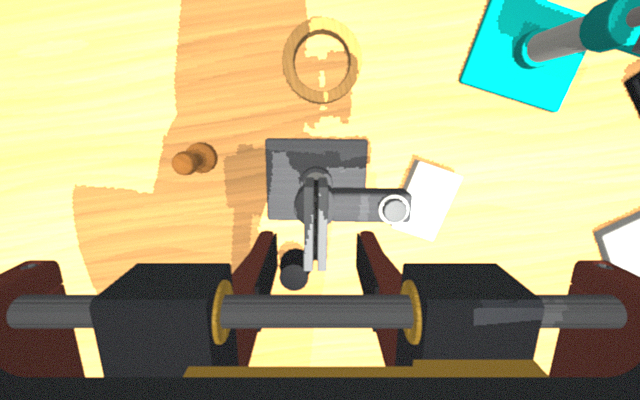

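The clip sits centred between the fingers (316 against a finger midpoint of 317), and the button at (393,209) looks down. Next I descend and grip.

Call:
servo_tool --pt "0 0 -2 0 0 0 0" --pt "0 0 -4 0 0 0 0" --pt "0 0 -6 0 0 0 0" --pt "0 0 -7 0 0 0 -0.3" --pt "0 0 -7 0 0 0 -0.5" --pt "0 0 -7 0 0 0 -0.55" --pt "0 0 -7 0 0 0 -0.58" --pt "0 0 -7 0 0 0 -0.61" --pt "0 0 -7 0 0 0 -0.64" --pt "0 0 -7 0 0 0 -0.67" --pt "0 0 -7 0 0 0 -0.7" --pt "0 0 -7 0 0 0 -0.7"

```text
t: 5.0
ee_pos: [499.8, -96.7, 147.7]
orientation: [-3.133, 0.221, -0.003]
ft_force: [-0.1, 5.2, 6.4]
width: 15.8
grasp_force: 30.0
```

Call:
servo_tool --pt "0 0 0.3 0 0 0 -0.7" --pt "0 0 0.7 0 0 0 -0.7" --pt "0 0 1.1 0 0 0 -0.7" --pt "0 0 1.5 0 0 0 -0.7" --pt "0 0 1.9 0 0 0 -0.7" --pt "0 0 2.3 0 0 0 -0.7" --pt "0 0 2.7 0 0 0 -0.7" --pt "0 0 3.1 0 0 0 -0.7" --pt "0 0 3.5 0 0 0 -0.7" --pt "0 0 3.5 0 0 0 -0.7"

```text
t: 5.83
ee_pos: [499.7, -96.6, 182.4]
orientation: [-3.133, 0.221, -0.003]
ft_force: [3.7, 4.3, -2.4]
width: 16.3
grasp_force: 30.0
```

Call:
servo_tool --pt "0 0 0.3 0 0 0 -0.7" --pt "0 0 0.6 0 0 0 -0.7" --pt "0 0 0.9 0 0 0 -0.7" --pt "0 0 1.2 0 0 0 -0.7" --pt "0 0 1.5 0 0 0 -0.7" --pt "0 0 1.8 0 0 0 -0.7" --pt "0 0 2.1 0 0 0 -0.7" --pt "0 0 2.5 0 0 0 -0.7" --pt "0 0 2.9 0 0 0 -0.7" --pt "0 0 3.3 0 0 0 -0.7" --pt "0 0 3.7 0 0 0 -0.7" --pt "0 0 4.1 0 0 0 -0.7" --pt "0 0 4.5 0 0 0 -0.7" --pt "0 0 4.9 0 0 0 -0.7" --pt "0 0 4.9 0 0 0 -0.7"

```text
t: 7.08
ee_pos: [499.7, -96.6, 231.3]
orientation: [-3.133, 0.221, -0.003]
ft_force: [3.3, 4.8, -2.3]
width: 15.9
grasp_force: 30.0
```

Call:
servo_tool --pt "0 0 0.2 0 0 0 -0.7" --pt "0 0 0.4 0 0 0 -0.7" --pt "0 0 0.6 0 0 0 -0.7" --pt "0 0 0.7 0 0 0 -0.7" --pt "0 0 0.8 0 0 0 -0.7" --pt "0 0 0.8 0 0 0 -0.7" --pt "0 0 0.8 0 0 0 -0.7"

```text
t: 7.67
ee_pos: [499.7, -96.6, 237.8]
orientation: [-3.133, 0.221, -0.003]
ft_force: [7.9, 3.1, -11.6]
width: 15.9
grasp_force: 30.0
```

The force rose to about 12 N at 90 mm of travel, so this is the second stop. I take one last look.

Call:
servo_tool --pt "0 0 0 0 0 0 -0.7" --pt "0 0 0 0 0 0 -0.7" --pt "0 0 0 0 0 0 -0.7" --pt "0 0 0 0 0 0 -0.7"

```text
t: 8.0
ee_pos: [499.6, -96.6, 237.8]
orientation: [-3.133, 0.221, -0.002]
ft_force: [8.6, 2.7, -11.9]
width: 15.8
grasp_force: 30.0
```

```bash
python3 -c "
from h import *
d=snap('scene','s2');a=cv2.resize(d['image'][130:290,200:360],(560,560),interpolation=3)
cv2.imwrite('pics/s2c.png',np.clip(a*1.8,0,255).astype('uint8')[...,::-1])
o=ctrl.get_obs();print(o['ee_pos'],o['ft_force'],o['grasp_force'])"
```

```text
[499.64615258 -96.63831035 237.78218561] [  7.38363924   2.89047423 -11.06336579] 29.997366964817047
```

View pics/s2c.png

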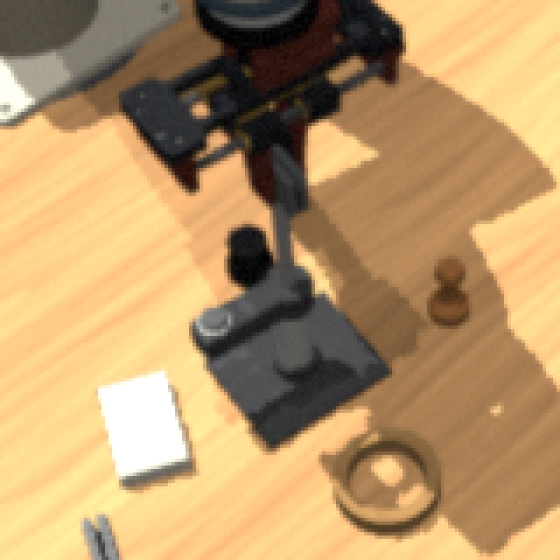

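The crop shows the mast extended with the clip in the fingers at (285,180), the button down at (212,322), and the nearby cards, loupe, tape and stamp where they were.

```bash
python3 -c "
from h import *
print(ctrl.close_job())"
```

```text
the job is handed in; nothing more can be done
None
```

The job is handed in: the release button is pressed fully down, and the arm is holding the clip at the second stop (about 90 mm up by the arm's reading) with a 30 N grip; nothing else on the desk was touched, and no verdict came back.

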